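# Rack the seal stones in reverse order

## Robot

A 7-joint arm with a two-finger parallel gripper is mounted at the origin on the work surface. World frame = base frame: x ahead of the robot, y to its left, z up, the work surface at z = 0. Lengths are in mm, angles in degrees, forces in N, time in s.
With the tool pointing down it reaches from about 400 to 850 mm from the base axis. Payload 6.9 kg.
Tool frame: the origin (TCP) lies between the finger pads; the fingertips stand 17 mm ahead of it and the grasp point (between the pads) lies 2 mm behind it; z points along the fingers, y is the line along which they close (so a half turn about z gives the same grasp; the last joint's range is limited). The gripper opens to 85 mm and grips with 20 to 120 N. Pads are 22 mm wide; open, the fingers measure 114 mm over their backs; the gripper's body (76 mm by 85 mm) begins 54 mm behind the grasp point. The pads swing forward as they close: fully open they stand 13 mm farther back than shut.
Start: joints at [78.352, 29.078, -13.613, 85.955, 7.202, 65.827, -8.869], TCP at [189.918, -595.435, 248.275] pointing down, gripper open.
Joint ranges: [-176.47, 176.47], [-13.61, 117.27], [-81.72, 77.17], [0.22, 143.17], [-87.28, 267.28], [10, 112.55], [-165.47, 165.47]. Speed limits (degrees/s): [136.94, 136.94, 180, 180, 180, 180, 180].

## Interface

Orientations are given as [roll, pitch, yaw] about the fixed x, y, z axes, in that order (R = Rz(yaw) Ry(pitch) Rx(roll)).
In Python, from bench import sense, get_image, camera_info, sign_off gives the robot as it stands.
- The arm moves only by the shell command python3 -m inch 'ROWS'. ROWS is JSON, a list that holds one entry, the list of rows, each a list of 5 numbers: the shift along the tool's x, y, z in cm, then the turn about the tool's z in degrees, then the opening, from 0 (shut) to 1 (fully open). In form: [[[dx, dy, dz, spin, claw], ...]]. A call has 1 to 5 rows; each row is the pose to reach, as a shift and turn from the pose commanded when the call began, along the tool's axes at that moment; what a row does not reach only later rows make up. A row lasts 1/12 s, in which the tool goes at most 41.7 mm and 7.16 degrees, less where a joint would pass 70% of its speed; a pose out of reach is approached as far as the arm can. A call with a gripper value outside its range is refused whole. The fingers move at their own pace and stop on an object; the grip force is fixed at half the most. Time passes only in rows, so rows that repeat a pose let the fingers close. It gives the time, the measured TCP pose, the force, the opening and the grip force at its end, in the units of the state.
- sense(): the state, without advancing time (a new reading comes with each control period).
- get_image(name): name is "scene" or "top" or "wrist"; returns the picture (480x640x3 uint8, red, green, blue); there is no depth.
- camera_info(name): a dict with "mtx" (3x3 intrinsics, pixels), "k1" (the pictures are not rectified: a ray, as slopes to the right and down, at radius r is drawn at 1 + k1 r^2 times it, then the intrinsics apply), "xyz" and "rotation" of the camera in the world. Camera axes: x right, y up, looking along -z (the intrinsics and any distortion apply to the point x, -y, -z); pixel columns grow to the right and rows downward; lengths in mm; the calibration is good to about 2 mm. A picture is of the moment at which its call begins: read the wrist's pose just before it. camera_info takes no time and is no camera call; for the wrist camera it gives the pose at the moment of the call.
- sign_off(): hands the job in; it is judged then, once.
The state is a dict: "clock": time; "joints": joint angles; "qvel": joint speeds; "joint_efforts": joint torques, N m; "eef_pos": TCP position; "tool_rot": TCP orientation; "wrist_force": force on the tool from outside, world axes, zero at the start; "ft_torque": the same for the moment, N m; "opening": finger opening in mm; "grasp_force": force on a finger pad.
Only numpy, scipy, OpenCV 4.12 (cv2) and the standard library are available. Lean on these libraries where they do the work, as an engineer would, in place of code of your own. Each camera call takes 0.05 s, during which the arm holds its last target. There are 200 camera calls.

## Task

Move the four seal stones from the carving board into the wooden rack, one standing upright on the floor of each compartment, in the reverse order: the rack is read from right to left, so the seal that is leftmost on the board, seen from the robot, goes into the rightmost compartment, the next into the one beside it, and so on. Do not knock any seal over, and leave the tea cup, the ink paste jar and the inkstone where they are.

Things in the scene. Friction and masses are not known exactly. Their poses are not given: they have to be found in the camera images.
- seal_square_center (a point): thick square seal stone, pale grey-white stone: 38 x 38 mm square body 56 mm tall with a 24 x 24 mm step 6 mm high on top, 62 mm tall in all, about 0.2 kg. The point is its centre, half-way up (31 mm above its foot); z points up out of its top, x and y are square to its sides. It starts upright on the dark carving board (a flat fixed board 290 x 110 mm, 10 mm thick), in a row of four at 66 mm spacing, roughly squared to the row, beside its own proof card.
- seal_round_center (a point): round seal stone, pale grey-white stone: cylinder 32 mm in diameter with a shallow domed top, 64 mm tall in all (straight sides to 54 mm), about 0.14 kg. The point is its centre, half-way up (32 mm above its foot); z points up out of its top, x and y are square to its sides. It starts upright on the dark carving board (a flat fixed board 290 x 110 mm, 10 mm thick), in a row of four at 66 mm spacing, roughly squared to the row, beside its own proof card.
- seal_slab_center (a point): oblong seal stone, pale grey-white stone: 22 mm along its x, 42 mm along its y, 62 mm tall, about 0.15 kg. The point is its centre, half-way up (31 mm above its foot); z points up out of its top, x and y are square to its sides. It starts upright on the dark carving board (a flat fixed board 290 x 110 mm, 10 mm thick), in a row of four at 66 mm spacing, roughly squared to the row, beside its own proof card.
- seal_slim_center (a point): slim square seal stone, pale grey-white stone: 24 x 24 mm and 72 mm tall (the slimmest and tallest), about 0.11 kg. The point is its centre, half-way up (36 mm above its foot); z points up out of its top, x and y are square to its sides. It starts upright on the dark carving board (a flat fixed board 290 x 110 mm, 10 mm thick), in a row of four at 66 mm spacing, roughly squared to the row, beside its own proof card.
- card_square: proof card of the square seal: white card 44 x 50 mm, 2 mm thick, with a 34 mm square red print with a white frame inside; fixed on the carving board. Origin at the centre of its underside; its x points away from the robot and its y to the left along the row (turned with the board). The seal itself starts 55 mm on the robot's side of it (at x = -55 mm in its frame), so the row of cards goes on showing the order in which the seals stood.
- card_round: proof card of the round seal: white card 44 x 50 mm, 2 mm thick, with a round red print 32 mm across; fixed on the carving board. Origin at the centre of its underside; its x points away from the robot and its y to the left along the row (turned with the board). The seal itself starts 55 mm on the robot's side of it (at x = -55 mm in its frame), so the row of cards goes on showing the order in which the seals stood.
- card_slab: proof card of the slab seal: white card 44 x 50 mm, 2 mm thick, with an oblong red print 20 x 40 mm, white within; fixed on the carving board. Origin at the centre of its underside; its x points away from the robot and its y to the left along the row (turned with the board). The seal itself starts 55 mm on the robot's side of it (at x = -55 mm in its frame), so the row of cards goes on showing the order in which the seals stood.
- card_slim: proof card of the slim seal: white card 44 x 50 mm, 2 mm thick, with a small solid red print 22 x 22 mm; fixed on the carving board. Origin at the centre of its underside; its x points away from the robot and its y to the left along the row (turned with the board). The seal itself starts 55 mm on the robot's side of it (at x = -55 mm in its frame), so the row of cards goes on showing the order in which the seals stood.
- rack: fixed low wooden rack, 72 x 270 mm, nearer than the board or beyond it: four open compartments in a row, each 60 x 60 mm inside, centred at x = 0, y = +99, +33, -33, -99 mm. Floor 8 mm above the table, walls and partitions 6 mm thick, tops 16 mm above the table. Origin: centre of its underside; y along the row to the robot's left, x away from the robot, z up.
- cup: bystander: white tea cup, 72 mm across, 70 mm tall, loose; leave alone. Origin at the centre of its underside.
- ink_jar: bystander: blue round ink paste jar with its lid on, 80 mm across, 38 mm tall, loose; leave alone. Origin at the centre of its underside.
- inkstone: bystander: dark rectangular inkstone with a hollow, 100 x 140 x 25 mm, loose; leave alone. Origin at the centre of its underside.
Not all that is in view belongs to the job. Leave any purple look-alike of the part that bears seal_round_center alone.

How it is judged:
By the outcome, as a careful person would: the job done as asked, in the order asked, and still so for the second after the job is handed in, with the robot touching nothing.
It also fails if it takes over 102 s, if anything falls off the work surface, if the arm or the gripper's body presses on something with over 40 N, if the wrist force passes 120 N, or if a joint passes its speed limit or range.

## Working session

There is one attempt and no reset: what is moved stays moved. The work goes in short steps, Python scripts to look and compute and a shell command to move; the robot and the scene stay as the last step left them, time stands still between calls to the robot, and variables do not carry over. Pictures are saved under pics/ and viewed, at most 14 in all, crops included, and the job is handed in when it is done.

```bash
ls; mkdir -p pics; python3 - <<'E'
from bench import *
import cv2
s=sense();print(s)
for n in("top","scene"):
    cv2.imwrite(f"pics/{n}0.png",get_image(n)[:,:,::-1]);print(n,camera_info(n))
E
```

```text
pics
{'clock': 0.0, 'joints': array([ 78.34999427,  29.12688166, -13.60684998,  86.00922093,
         7.20073319,  65.82688253,  -8.8684987 ]), 'qvel': array([-0.01763904,  0.01256257, -0.01506098, -0.00998388,  0.02727649,
       -0.00202902, -0.06496997]), 'joint_efforts': array([ 4.99758535e-04, -6.20594788e+01, -2.18629070e+00, -2.49648911e+01,
        1.27748901e-02,  1.20570743e-02,  5.19007045e-06]), 'eef_pos': array([ 189.73249281, -595.0036715 ,  247.41059701]), 'tool_rot': array([-1.79895571e+02,  1.73448708e-03,  1.76940874e+01]), 'wrist_force': array([-0.20478002,  0.49428632,  0.60717174]), 'ft_torque': array([ 0.02327024, -0.05305421,  0.02203091]), 'grasp_force': 0.0, 'opening': 85.57108644080485}
top {'mtx': array([[465.84728313,   0.        , 310.68142848],
       [  0.        , 465.84728313, 249.91857519],
       [  0.        ,   0.        ,   1.        ]]), 'k1': 0.03683546072664138, 'xyz': array([ 459.3230738 ,   10.08870897, 1203.67631547]), 'rotation': array([  8.02550264,  -0.46770919, -88.41270256])}
scene {'mtx': array([[472.1225745 ,   0.        , 320.56049995],
       [  0.        , 472.1225745 , 231.98505697],
       [  0.        ,   0.        ,   1.        ]]), 'k1': -0.11687220654106817, 'xyz': array([1040.88096576,  336.27503055,  809.20224962]), 'rotation': array([ 36.54823827,   0.59456266, 127.20900436])}
```

View pics/top0.png

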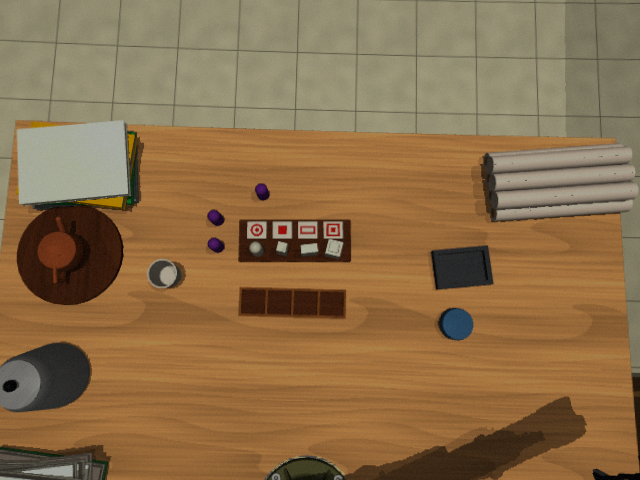

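View pics/scene0.png

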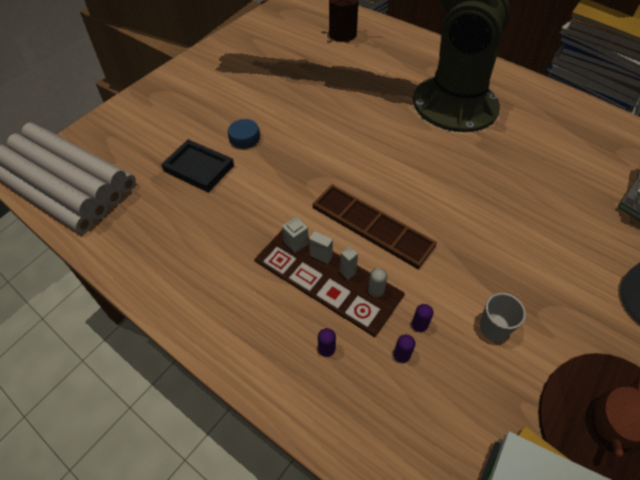

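The top view shows the pale seals, left to right: round (256,250), slim (281,247), slab (309,249) and square (333,248). Their cards stand above them in the same order, and the rack is at (292,303). The scene view agrees.

Possible confusions for the round seal are the purple look-alikes at (216,217), (216,245) and (262,191), and the pale slim and slab stones. I choose the pale domed one at (256,250), beside the ring card.

Reverse order means round goes to y=-99, slim to -33, slab to +33 and square to +99.

```bash
cat > h.py <<'E'
import numpy as np, cv2
from bench import *
from scipy.spatial.transform import Rotation as R
def rays(uv,ci):
    d=cv2.undistortPointsIter if False else None
    uv=np.atleast_2d(np.float64(uv)); M=ci["mtx"]
    x=(uv-M[:2,2])/[M[0,0],M[1,1]]; u=x.copy()
    for _ in range(20): u=x/(1+ci["k1"]*(u**2).sum(1,keepdims=True))
    v=np.c_[u[:,0],-u[:,1],-np.ones(len(u))]
    return R.from_euler("xyz",ci["rotation"],degrees=True).apply(v)
def toplane(uv,ci,z):
    v=rays(uv,ci); return ci["xyz"]+v*((z-ci["xyz"][2])/v[:,2])[:,None]
def blobs(mask,amin,amax=1e9):
    c,_=cv2.findContours(np.uint8(mask)*255,cv2.RETR_EXTERNAL,cv2.CHAIN_APPROX_NONE)
    return [k for k in c if amin<cv2.contourArea(k)<amax]
E
python3 - <<'E'
from h import *
im=cv2.imread("pics/top0.png");ci=camera_info("top")
hsv=cv2.cvtColor(im,cv2.COLOR_BGR2HSV)
roi=np.zeros(im.shape[:2],bool);roi[210:330,225:365]=1
pale=(hsv[...,1]<70)&(hsv[...,2]>95)&roi
for c in blobs(pale,40):
    M=cv2.minAreaRect(c);print("pale",np.round(M[0],1),np.round(M[1],1),round(M[2],1),np.round(toplane(M[0],ci,12)[0],1),np.round(toplane(M[0],ci,72)[0],1))
dark=(hsv[...,2]<95)&roi
for c in blobs(dark,800):
    M=cv2.minAreaRect(c);b=cv2.boxPoints(M)
    for z in(10,16):print("dark z",z,np.round(toplane(M[0],ci,z)[0],1),np.round(toplane(b,ci,z)[:,:2],1).tolist())
cv2.imwrite("pics/crop0.png",cv2.resize(im[212:328,228:362],None,fx=5,fy=5,interpolation=cv2.INTER_CUBIC))
E
```

```text
pale [308.8 248. ] [ 9.1 16.6] 83.7 [632.4  10.1  12. ] [623.6  10.1  72. ]
pale [255. 247.] [10. 10.] 90.0 [631.  148.9  12. ] [622.4 141.9  72. ]
pale [281.3 246.4] [9.5 9.9] 14.0 [634.4  81.3  12. ] [625.6  77.7  72. ]
pale [332.5 238.5] [35. 19.] 90.0 [659.1 -50.7  12. ] [649.  -47.6  72. ]
pale [307.  229.5] [17. 18.] 90.0 [680.9  16.1  12. ] [669.7  15.8  72. ]
pale [282.  229.5] [18. 17.] 0.0 [678.9  81.   12. ] [667.9  77.4  72. ]
pale [256.5 229.5] [17. 19.] 90.0 [677.  147.1  12. ] [666.  140.2  72. ]
dark z 10 [492.   47.6  10. ] [[457.5, 178.2], [526.6, 179.8], [527.0, -84.4], [457.9, -83.8]]
dark z 16 [491.9  47.4  16. ] [[457.5, 177.3], [526.2, 178.9], [526.7, -84.0], [457.9, -83.3]]
dark z 10 [651.3  49.   10. ] [[593.7, 191.2], [701.1, 196.5], [709.7, -95.5], [601.9, -97.2]]
dark z 16 [650.3  48.8  16. ] [[593.0, 190.3], [699.8, 195.5], [708.4, -94.9], [601.2, -96.7]]
```

View pics/crop0.png

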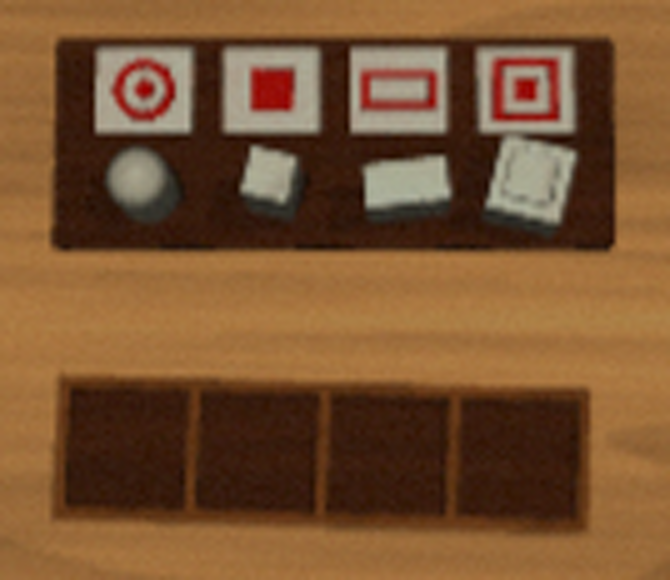

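The crop confirms the pale domed stone beside the ring card. The slim, slab and square stones are each turned a little. I'll move over the row for a close look.

```bash
python3 -m inch '[[[2.7,-2.5,-0.5,0,1],[5.4,-5,-1,0,1],[8.1,-7.5,-1.5,0,1],[10.9,-10,-2,0,1],[13.7,-12.5,-2,0,1]]]'
python3 -m inch '[[[2.7,-2.5,-0.5,0,1],[5.4,-5,-1,0,1],[8.1,-7.5,-1.5,0,1],[10.9,-10,-2,0,1],[13.7,-12.5,-2,0,1]]]'
python3 -m inch '[[[2.7,-2.5,0,0,1],[5.4,-5,0,0,1],[8.1,-7.5,0,0,1],[10.9,-10,0,0,1],[13.7,-12.5,0,0,1]]]'
python3 -m inch '[[[2.7,-2.5,0,0,1],[5.4,-5,0,0,1],[8.1,-7.5,0,0,1],[10.9,-10,0,0,1],[13.7,-12.5,0,0,1]]]'
python3 -m inch '[[[0,0,0,-7,1],[0,0,0,-14,1],[0,0,0,-21,1],[0,0,0,-28,1],[0,0,0,-35,1]]]'
python3 -m inch '[[[0,0,0,-7,1],[0,0,0,-14,1],[0,0,0,-21,1],[0,0,0,-28,1],[0,0,0,-35,1]]]'
python3 -m inch '[[[0,0,0,-2.3,1],[0,0,0,-2.3,1],[0,0,0,-2.3,1]]]'
python3 - <<'E'
from h import *
ci=camera_info("wrist");print(ci);print(sense()["eef_pos"],sense()["tool_rot"])
cv2.imwrite("pics/w1.png",get_image("wrist")[:,:,::-1])
E
```

```text
clock: 0.52
eef_pos: [283.1, -433.3, 268.8]
tool_rot: [180.0, -0.0, 17.7]
wrist_force: [1.0, -0.3, 0.2]
opening: 85.2
grasp_force: 0.0
clock: 0.93
eef_pos: [375.7, -272.4, 289.0]
tool_rot: [179.9, -0.0, 17.7]
wrist_force: [0.9, 0.0, -0.4]
opening: 85.4
grasp_force: 0.0
clock: 1.35
eef_pos: [467.8, -111.6, 288.2]
tool_rot: [180.0, 0.0, 17.7]
wrist_force: [0.3, -1.1, -0.3]
opening: 85.2
grasp_force: 0.0
clock: 1.77
eef_pos: [560.5, 49.0, 288.0]
tool_rot: [180.0, 0.0, 17.7]
wrist_force: [0.7, -1.3, 0.1]
opening: 85.3
grasp_force: 0.0
clock: 2.18
eef_pos: [559.8, 47.5, 287.8]
tool_rot: [-180.0, 0.0, 53.1]
wrist_force: [0.2, 0.2, -0.2]
opening: 85.4
grasp_force: 0.0
clock: 2.6
eef_pos: [559.8, 47.3, 287.9]
tool_rot: [-180.0, 0.0, 88.0]
wrist_force: [0.5, 0.4, -0.1]
opening: 85.5
grasp_force: 0.0
clock: 2.85
eef_pos: [559.9, 47.2, 288.0]
tool_rot: [-180.0, -0.0, 89.9]
wrist_force: [1.2, 0.1, 0.0]
opening: 85.5
grasp_force: 0.0
{'mtx': array([[417.50971599,   0.        , 322.75597641],
       [  0.        , 417.50971599, 238.03181414],
       [  0.        ,   0.        ,   1.        ]]), 'k1': -0.020772462290002562, 'xyz': array([560.18578165, 113.67451432, 412.96513442]), 'rotation': array([-15.30450037,   0.03737469,  -0.07707519])}
[559.93230323  47.24329586 287.96423389] [-1.79959992e+02 -7.10788324e-03  8.98749180e+01]
```

View pics/w1.png

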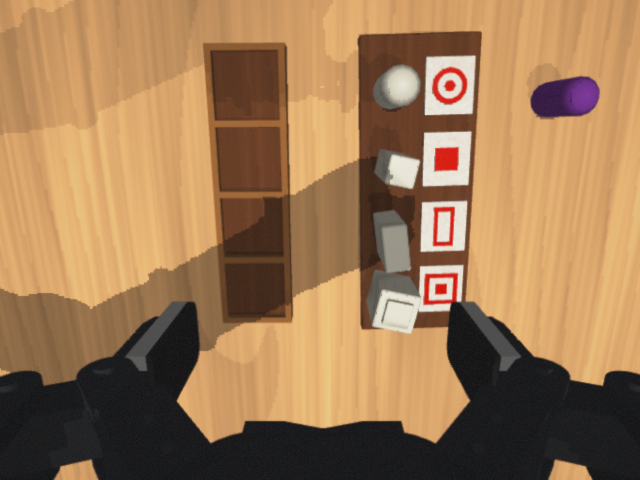

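The wrist view shows the whole row: round (400,87), slim (404,170), slab (397,245), square (397,310). The cards are beside them, the rack is at (250,185), and a purple look-alike is at (565,97). I'll measure from here.

```bash
python3 - <<'E'
from h import *
ci={'mtx':np.array([[417.5097,0,322.756],[0,417.5097,238.0318],[0,0,1]]),'k1':-.02077246,'xyz':np.array([560.1858,113.6745,412.9651]),'rotation':np.array([-15.3045,.03737,-.07708])}
im=cv2.imread("pics/w1.png");hsv=cv2.cvtColor(im,cv2.COLOR_BGR2HSV);b,g,r=[im[...,i].astype(int) for i in range(3)]
X,Y=np.meshgrid(range(640),range(480))
# cards: white or red region right of column 417
roi=(X>418)&(X<482)&(Y>30)&(Y<312)
m=((hsv[...,1]<60)&(hsv[...,2]>110)|(r>130)&(g<80))&roi
for c in blobs(cv2.morphologyEx(np.uint8(m),cv2.MORPH_OPEN,np.ones((3,3))),600):
    P=toplane(c[:,0].astype(float),ci,12)[:,:2].astype(np.float32);M=cv2.minAreaRect(P);print("card",np.round(M[0],1),np.round(M[1],1),round(M[2],1))
# rack: brown, darker than table
roi=(X>195)&(X<300)&(Y>35)&(Y<330)
m=(g<62)&roi
for c in blobs(m,800):
    P=toplane(c[:,0].astype(float),ci,8)[:,:2].astype(np.float32);M=cv2.minAreaRect(P);print("comp",np.round(M[0],1),np.round(M[1],1),round(M[2],1))
# seal tops
for n,y0,y1,z,t in(("round",60,115,64,90),("slim",140,195,82,185),("slab",205,275,72,85),("square",275,335,72,165)):
    for thr in(t-30,t,t+25):
        m=(X>360)&(X<421)&(Y>y0)&(Y<y1)&(hsv[...,1]<70)&(hsv[...,2]>thr)
        for c in blobs(m,150):
            P=toplane(c[:,0].astype(float),ci,z)[:,:2].astype(np.float32);M=cv2.minAreaRect(P);print(n,thr,np.round(M[0],1),np.round(M[1],1),round(M[2],1))
cv2.imwrite("pics/w1c.png",cv2.resize(im[130:340,350:490],None,fx=3.8,fy=2.8*1,interpolation=cv2.INTER_CUBIC))
E
```

```text
card [681.  -49.7] [44.2 51.6] 3.5
card [678.7  16. ] [44.5 50.9] 1.7
card [676.7  81.9] [44.7 51. ] 1.6
card [674.8 147.6] [45.  50.6] 1.9
comp [489.4 -53.8] [63.3 62.7] 0.0
comp [489.2  13.3] [60.7 62. ] 90.0
comp [488.6 148.3] [60.3 59.9] 0.2
round 60 [618.9 141.2] [37.3 31.1] 44.2
round 90 [618.9 141.2] [37.3 31.1] 44.2
round 115 [621.9 143.6] [29.  30.3] 37.7
slim 155 [622.2  77.5] [23.3 23.2] 78.2
slim 185 [622.4  77.6] [22.3 22.6] 78.4
slim 210 [622.5  77.5] [21.8 21.8] 78.9
slab 55 [618.5  16.2] [32.  56.8] 1.7
slab 85 [618.9  16.2] [31.9 56.7] 0.8
slab 110 [622.2  11. ] [21.6 41.8] 8.2
square 135 [628.2 -38.9] [55.6 39. ] 77.9
square 165 [626.4 -48.1] [36.6 38.7] 77.9
square 190 [626.5 -48.2] [35.8 38.3] 77.5
```

View pics/w1c.png

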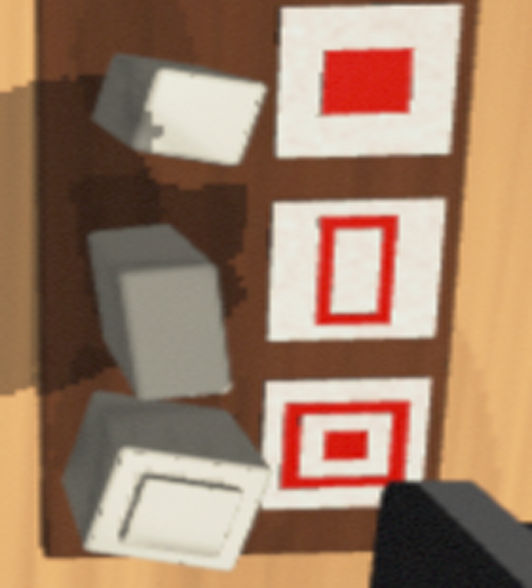

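```bash
python3 -m inch '[[[2.5,1.5,3,0,1],[5,3,6,0,1],[7.5,4.5,9,0,1],[9.7,6,12,0,1],[9.7,6,13.8,0,1]]]'
python3 -m inch '[[[0,0,3,0,1],[0,0,6,0,1],[0,0,8,0,1],[0,0,8,0,1]]]'
python3 - <<'E'
from h import *
cv2.imwrite("pics/w2.png",get_image("wrist")[:,:,::-1]);print(sense()["wrist_force"])
E
```

```text
clock: 3.32
eef_pos: [620.3, 150.0, 147.1]
tool_rot: [-179.9, -0.2, 90.2]
wrist_force: [-1.6, -0.4, -0.0]
opening: 85.2
grasp_force: 0.0
clock: 3.65
eef_pos: [617.6, 143.3, 65.7]
tool_rot: [-179.6, 0.1, 89.9]
wrist_force: [-0.1, -0.6, -0.7]
opening: 85.5
grasp_force: 0.0
[0.05845083 1.11010409 0.24919677]
```

View pics/w2.png

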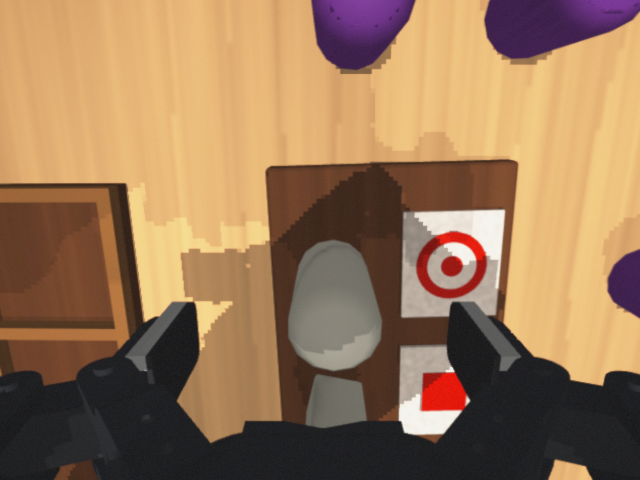

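The stone lies between the open pads: dome near (335,330), pads at (190,320) and (455,320), purple stones well away. I'll check the offset numerically using the ring card centre at (452,266).

```bash
python3 - <<'E'
from h import *
ci=camera_info("wrist");s=sense();print(s["eef_pos"],s["tool_rot"])
im=cv2.imread("pics/w2.png");b,g,r=[im[...,i].astype(int) for i in range(3)]
c=max(blobs((r>110)&(g<70)&(b<70)&(np.indices(r.shape)[0]<310)&(np.indices(r.shape)[0]>220)&(np.indices(r.shape)[1]>405),50),key=cv2.contourArea)
P=toplane(c[:,0].astype(float),ci,12)[:,:2].astype(np.float32);print(cv2.minAreaRect(P))
hsv=cv2.cvtColor(im,cv2.COLOR_BGR2HSV)
print(toplane([[289,310],[381,320]],ci,60),toplane([[318,245],[352,245]],ci,10))
E
```

```text
[618.77061753 143.92565891  68.2835348 ] [-1.79758355e+02  7.82460835e-02  8.99454674e+01]
((677.3848876953125, 147.78639221191406), (31.38593292236328, 31.52267837524414), 29.426733016967773)
[[607.10127682 147.92425064  60.        ]
 [639.23144063 144.15913631  60.        ]] [[616.46341952 156.82872534  10.        ]
 [632.00749806 156.84578649  10.        ]]
```

```bash
python3 -m inch '[[[0.2,0.3,1.3,0,1],[0.2,0.3,2.6,0,1],[0.2,0.3,2.6,0,1],[0.2,0.3,2.6,0,0],[0.2,0.3,2.6,0,0]]]'
python3 -m inch '[[[0,0,0,0,0],[0,0,0,0,0],[0,0,0,0,0],[0,0,0,0,0],[0,0,0,0,0]]]'
python3 -m inch '[[[0,0,0,0,0],[0,0,0,0,0],[0,0,0,0,0]]]'
```

```text
clock: 4.12
eef_pos: [623.3, 146.6, 44.9]
tool_rot: [180.0, -0.0, 90.0]
wrist_force: [-0.0, 0.4, 0.1]
opening: 64.1
grasp_force: 0.0
clock: 4.53
eef_pos: [623.4, 146.6, 45.1]
tool_rot: [179.9, -0.0, 90.0]
wrist_force: [-0.6, -0.4, 6.0]
opening: 30.3
grasp_force: 59.7
clock: 4.78
eef_pos: [623.4, 146.6, 45.1]
tool_rot: [179.9, -0.0, 90.0]
wrist_force: [-0.0, -0.8, 6.0]
opening: 30.5
grasp_force: 59.7
```

```bash
python3 -m inch '[[[0,0,-1.5,0,0],[0,0,-4,0,0],[0,0,-7,0,0],[0,0,-10,0,0],[0,0,-11,0,0]]]'
python3 -m inch '[[[-2,-1.3,0,0,0],[-5,-3.3,0,0,0],[-8,-5.4,0,0,0],[-10,-6.7,0,0,0],[-11,-7.4,0,0,0]]]'
python3 -m inch '[[[-2,-1.3,0,0,0],[-5,-3.3,0,0,0],[-7.5,-5,0,0,0],[-8.8,-5.9,0,0,0],[-8.8,-5.9,0,0,0]]]'
python3 -m inch '[[[0,0,3,0,0],[0,0,6,0,0],[0,0,8,0,0],[0,0,8,0,0]]]'
python3 - <<'E'
from h import *
print(camera_info("wrist"),sense()["eef_pos"])
cv2.imwrite("pics/w3.png",get_image("wrist")[:,:,::-1])
E
```

```text
clock: 5.2
eef_pos: [624.4, 147.4, 158.4]
tool_rot: [179.7, -0.1, 90.0]
wrist_force: [0.8, 0.6, -1.2]
opening: 30.6
grasp_force: 59.5
clock: 5.62
eef_pos: [546.7, 32.4, 153.2]
tool_rot: [-179.8, 0.2, 89.8]
wrist_force: [0.1, 0.4, -1.7]
opening: 30.1
grasp_force: 59.7
clock: 6.03
eef_pos: [487.8, -55.1, 153.4]
tool_rot: [-179.8, 0.1, 89.7]
wrist_force: [-0.7, -0.0, -1.8]
opening: 30.8
grasp_force: 59.7
clock: 6.37
eef_pos: [488.5, -50.6, 71.0]
tool_rot: [-179.7, -0.1, 90.1]
wrist_force: [0.0, 1.1, -1.1]
opening: 30.6
grasp_force: 59.7
{'mtx': array([[417.50971599,   0.        , 322.75597641],
       [  0.        , 417.50971599, 238.03181414],
       [  0.        ,   0.        ,   1.        ]]), 'k1': -0.020772462290002562, 'xyz': array([489.14509515,  15.66055747, 196.11900598]), 'rotation': array([-15.21670098,   0.28745822,   0.10823543])} [488.5395311  -50.5665706   70.98977425]
```

View pics/w3.png

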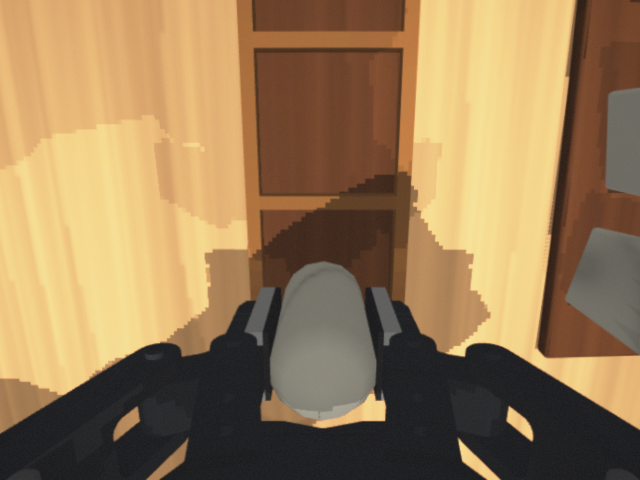

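The seal is held upright at (323,340) over the rightmost compartment. The partitions cross at rows 40 and 203, and the long walls are at columns 252 and 405. I'll compute the rack pose from these.

```bash
python3 - <<'E'
from h import *
ci={'mtx':np.array([[417.5097,0,322.756],[0,417.5097,238.0318],[0,0,1]]),'k1':-.02077246,'xyz':np.array([489.145,15.6606,196.119]),'rotation':np.array([-15.2167,.28746,.10824])}
print(toplane([[328,40],[328,203],[248,120],[408,120],[254,203],[401,203]],ci,16).round(1))
E
```

```text
[[490.3  48.3  16. ]
 [490.6 -17.5  16. ]
 [457.1  17.5  16. ]
 [523.7  17.6  16. ]
 [458.2 -17.5  16. ]
 [522.5 -17.4  16. ]]
```

```bash
python3 -m inch '[[[0,0.1,1.5,0,0],[0,0.1,2.6,0,0],[0,0.1,3.1,0,0],[0,0.1,3.1,0,0],[0,0.1,3.1,0,0]]]'
```

```text
clock: 6.83
eef_pos: [491.5, -51.2, 43.8]
tool_rot: [180.0, -0.0, 90.0]
wrist_force: [-0.1, -0.0, -2.1]
opening: 30.5
grasp_force: 59.8
```

```bash
python3 -m inch '[[[0,0,0.07,0,0],[0,0,0.07,0,0],[0,0,0.07,0,0.3],[0,0,0.07,0,0.6],[0,0,0.07,0,1]]]'
python3 -m inch '[[[0,0,0,0,1],[0,0,0,0,1],[0,0,0,0,1],[0,0,0,0,1],[0,0,0,0,1]]]'
python3 -m inch '[[[0,0,-2,0,1],[0,0,-5,0,1],[0,0,-8,0,1],[0,0,-11,0,1],[0,0,-11,0,1]]]'
python3 -m inch '[[[2.5,2.5,0,0,1],[5,5,0,0,1],[8,8,0,0,1],[11,11.1,0,0,1],[13,13.2,0,0,1]]]'
python3 -m inch '[[[0,0,1,6,1],[0,0,3,11.7,1],[0,0,5,11.7,1],[0,0,7,11.7,1],[0,0,7,11.7,1]]]'
python3 -m inch '[[[0,0,0,0,1],[0,0,0,0,1]]]'
python3 - <<'E'
from h import *
print(camera_info("wrist"),sense()["eef_pos"])
cv2.imwrite("pics/w4.png",get_image("wrist")[:,:,::-1])
E
```

```text
clock: 7.25
eef_pos: [491.1, -51.6, 42.8]
tool_rot: [180.0, 0.0, 90.0]
wrist_force: [-0.5, -0.1, 0.1]
opening: 53.7
grasp_force: 0.0
clock: 7.67
eef_pos: [491.0, -51.5, 42.6]
tool_rot: [-180.0, -0.0, 90.0]
wrist_force: [-0.2, 0.5, 0.2]
opening: 85.0
grasp_force: 0.0
clock: 8.08
eef_pos: [493.5, -50.8, 157.3]
tool_rot: [179.6, 0.0, 90.0]
wrist_force: [1.2, 0.6, -0.3]
opening: 85.5
grasp_force: 0.0
clock: 8.5
eef_pos: [624.7, 81.3, 152.4]
tool_rot: [180.0, -0.1, 90.0]
wrist_force: [1.3, 0.6, 1.1]
opening: 85.5
grasp_force: 0.0
clock: 8.92
eef_pos: [620.7, 77.6, 78.5]
tool_rot: [-179.7, 0.2, 78.3]
wrist_force: [-0.4, -0.0, -0.0]
opening: 85.1
grasp_force: 0.0
clock: 9.08
eef_pos: [623.5, 78.7, 83.4]
tool_rot: [180.0, -0.0, 78.3]
wrist_force: [0.6, -0.3, 0.5]
opening: 85.6
grasp_force: 0.0
{'mtx': array([[417.50971599,   0.        , 322.75597641],
       [  0.        , 417.50971599, 238.03181414],
       [  0.        ,   0.        ,   1.        ]]), 'k1': -0.020772462290002562, 'xyz': array([636.88826943, 143.76657917, 208.48639108]), 'rotation': array([-15.27228066,  -0.05241177, -11.65262935])} [623.45956732  78.74284123  83.43208395]
```

View pics/w4.png

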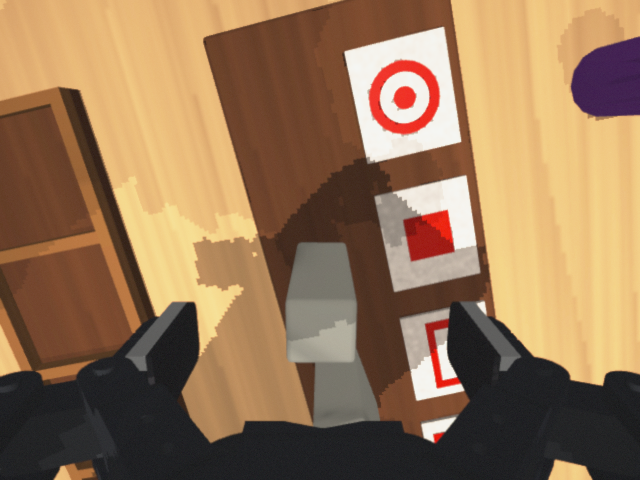

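The slim seal is squared to the view, top face centred at (322,330) midway between the pads. The slab is behind it at (345,395). I'll descend and grip.

```bash
python3 -c "
from h import *
ci={'mtx':np.array([[417.5097,0,322.756],[0,417.5097,238.0318],[0,0,1]]),'k1':-.02077246,'xyz':np.array([636.888,143.7666,208.4864]),'rotation':np.array([-15.2723,-.0524,-11.6526])}
print(toplane([322,330],ci,82),toplane([405,98],ci,12))"
python3 -m inch '[[[0,0,2,0,1],[0,0,3.7,0,1],[0,0,3.7,0,1],[0,0,3.7,0,0],[0,0,3.7,0,0]]]'
python3 -m inch '[[[0,0,0,0,0],[0,0,0,0,0],[0,0,0,0,0],[0,0,0,0,0],[0,0,0,0,0]]]'
python3 -m inch '[[[0,0,0,0,0],[0,0,0,0,0],[0,0,0,0,0]]]'
```

```text
[[623.33695093  78.73666082  82.        ]] [[675.47857845 147.46160899  12.        ]]
clock: 9.55
eef_pos: [623.8, 78.7, 47.1]
tool_rot: [179.9, -0.1, 78.3]
wrist_force: [0.1, 0.4, 0.4]
opening: 63.8
grasp_force: 0.0
clock: 9.97
eef_pos: [623.6, 78.6, 46.5]
tool_rot: [179.9, -0.0, 78.3]
wrist_force: [-0.9, 0.1, 5.6]
opening: 23.4
grasp_force: 59.2
clock: 10.22
eef_pos: [623.6, 78.6, 46.5]
tool_rot: [179.9, -0.0, 78.3]
wrist_force: [-0.2, -0.4, 5.6]
opening: 23.8
grasp_force: 59.2
```

```bash
python3 -m inch '[[[0,0,-1.5,0,0],[0,0,-4,0,0],[0,0,-7,0,0],[0,0,-10,0,0],[0,0,-12,0,0]]]'
python3 -m inch '[[[0,0,0,-4,0],[0,0,0,-9,0],[0,0,0,-11.7,0],[0,0,0,-11.7,0]]]'
python3 -m inch '[[[-1,-2,0,0,0],[-2.5,-5.3,0,0,0],[-4,-8.5,0,0,0],[-5.4,-11.4,0,0,0],[-6.3,-13.3,0,0,0]]]'
python3 -m inch '[[[0,0,2,0,0],[0,0,5,0,0],[0,0,8,0,0],[0,0,9.5,0,0],[0,0,9.5,0,0]]]'
python3 -m inch '[[[0,0,1.5,0,0],[0,0,2.6,0,0],[0,0,2.6,0,0],[0,0,2.6,0,0]]]'
```

```text
clock: 10.63
eef_pos: [623.5, 78.8, 168.3]
tool_rot: [179.9, -0.1, 78.3]
wrist_force: [0.4, 1.0, -1.0]
opening: 23.3
grasp_force: 58.9
clock: 10.97
eef_pos: [622.8, 78.1, 165.5]
tool_rot: [-180.0, 0.0, 90.1]
wrist_force: [-1.1, -0.2, -1.6]
opening: 23.7
grasp_force: 58.8
clock: 11.38
eef_pos: [486.7, 13.9, 165.1]
tool_rot: [-179.8, 0.1, 89.8]
wrist_force: [0.4, -1.0, -2.3]
opening: 23.5
grasp_force: 59.2
clock: 11.8
eef_pos: [488.1, 15.1, 67.9]
tool_rot: [-179.7, 0.0, 89.9]
wrist_force: [-0.6, 0.5, -0.6]
opening: 23.0
grasp_force: 59.1
clock: 12.13
eef_pos: [490.3, 15.6, 44.9]
tool_rot: [180.0, 0.0, 90.0]
wrist_force: [0.1, 0.1, -1.1]
opening: 23.4
grasp_force: 59.3
```

```bash
python3 -m inch '[[[0,0,0.05,0,0],[0,0,0.05,0,0],[0,0,0.05,0,0.3],[0,0,0.05,0,0.6],[0,0,0.05,0,1]]]'
python3 -m inch '[[[0,0,0,0,1],[0,0,0,0,1],[0,0,0,0,1],[0,0,0,0,1],[0,0,0,0,1]]]'
python3 -m inch '[[[0,0,-2,0,1],[0,0,-5,0,1],[0,0,-8,0,1],[0,0,-11,0,1],[0,0,-11,0,1]]]'
python3 -m inch '[[[0,3,0,0,1],[-0.1,6,0,0,1],[-0.2,9,0,0,1],[-0.3,12,0,0,1],[-0.3,13.3,0,0,1]]]'
python3 -m inch '[[[0,0,1,-5,1],[0,0,3,-8.2,1],[0,0,5,-8.2,1],[0,0,7,-8.2,1],[0,0,7,-8.2,1]]]'
python3 -m inch '[[[0,0,0,0,1],[0,0,0,0,1]]]'
python3 - <<'E'
from h import *
print(camera_info("wrist"),sense()["eef_pos"])
cv2.imwrite("pics/w5.png",get_image("wrist")[:,:,::-1])
E
```

```text
clock: 12.55
eef_pos: [490.2, 15.4, 44.3]
tool_rot: [180.0, -0.0, 90.0]
wrist_force: [1.0, -0.0, -0.0]
opening: 49.0
grasp_force: 0.0
clock: 12.97
eef_pos: [490.1, 15.5, 44.1]
tool_rot: [180.0, -0.0, 90.0]
wrist_force: [0.5, -0.4, -0.5]
opening: 85.1
grasp_force: 0.0
clock: 13.38
eef_pos: [492.4, 16.5, 158.8]
tool_rot: [179.6, -0.0, 90.0]
wrist_force: [0.8, 0.4, -0.2]
opening: 85.6
grasp_force: 0.0
clock: 13.8
eef_pos: [626.2, 11.7, 153.5]
tool_rot: [179.9, -0.0, 89.9]
wrist_force: [0.4, 0.9, -0.7]
opening: 85.4
grasp_force: 0.0
clock: 14.22
eef_pos: [620.7, 11.6, 80.0]
tool_rot: [-179.6, -0.0, 98.2]
wrist_force: [-0.2, 0.1, -0.1]
opening: 85.3
grasp_force: 0.0
clock: 14.38
eef_pos: [623.5, 12.8, 85.0]
tool_rot: [180.0, -0.0, 98.2]
wrist_force: [0.8, 0.5, 0.6]
opening: 85.6
grasp_force: 0.0
{'mtx': array([[417.50971599,   0.        , 322.75597641],
       [  0.        , 417.50971599, 238.03181414],
       [  0.        ,   0.        ,   1.        ]]), 'k1': -0.020772462290002562, 'xyz': array([613.9188913 ,  78.52234895, 209.98352131]), 'rotation': array([-15.29592028,  -0.04698475,   8.24768286])} [623.47492504  12.80125563  84.95422592]
```

View pics/w5.png

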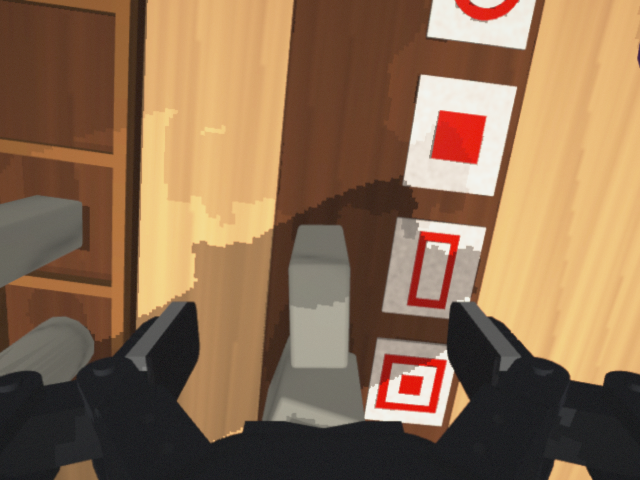

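The slab is squared to the view, its top centred at (320,314) between the pads. The slim seal stands upright in its compartment at (40,225), and the round one at (50,350).

```bash
python3 -m inch '[[[0,0,2,0,1],[0,0,4.1,0,1],[0,0,4.1,0,1],[0,0,4.1,0,0],[0,0,4.1,0,0]]]'
python3 -m inch '[[[0,0,0,0,0],[0,0,0,0,0],[0,0,0,0,0],[0,0,0,0,0],[0,0,0,0,0]]]'
python3 -m inch '[[[0,0,0,0,0],[0,0,0,0,0],[0,0,0,0,0]]]'
```

```text
clock: 14.85
eef_pos: [623.9, 12.8, 44.7]
tool_rot: [179.9, -0.0, 98.2]
wrist_force: [0.5, -0.8, 0.4]
opening: 63.9
grasp_force: 0.0
clock: 15.27
eef_pos: [623.5, 12.5, 44.1]
tool_rot: [179.9, 0.0, 98.2]
wrist_force: [-1.0, 0.2, 6.8]
opening: 21.3
grasp_force: 59.4
clock: 15.52
eef_pos: [623.5, 12.5, 44.0]
tool_rot: [179.9, 0.0, 98.2]
wrist_force: [-0.9, -0.2, 7.0]
opening: 21.6
grasp_force: 59.4
```

```bash
python3 -m inch '[[[0,0,-1.5,0,0],[0,0,-4,0,0],[0,0,-7,0,0],[0,0,-10,0,0],[0,0,-11.5,0,0]]]'
python3 -m inch '[[[0,0,0,4,0],[0,0,0,8.2,0],[0,0,0,8.2,0],[0,0,0,8.2,0]]]'
python3 -m inch '[[[1,-2,0,0,0],[2.7,-5.3,0,0,0],[4.4,-8.5,0,0,0],[5.9,-11.4,0,0,0],[6.9,-13.3,0,0,0]]]'
python3 -m inch '[[[0,0,2,0,0],[0,0,5,0,0],[0,0,8,0,0],[0,0,9,0,0],[0,0,9,0,0]]]'
python3 -m inch '[[[0,0,1.5,0,0],[0,0,2.6,0,0],[0,0,2.6,0,0],[0,0,2.6,0,0]]]'
```

```text
clock: 15.93
eef_pos: [623.9, 13.1, 161.5]
tool_rot: [179.8, -0.0, 98.2]
wrist_force: [-0.7, 0.2, -1.6]
opening: 21.2
grasp_force: 58.8
clock: 16.27
eef_pos: [622.8, 12.4, 157.9]
tool_rot: [-180.0, 0.0, 90.1]
wrist_force: [-0.9, 0.8, -2.1]
opening: 21.0
grasp_force: 58.8
clock: 16.68
eef_pos: [486.7, 82.9, 157.8]
tool_rot: [-179.9, 0.0, 90.3]
wrist_force: [0.2, 0.4, -1.3]
opening: 21.5
grasp_force: 59.2
clock: 17.1
eef_pos: [488.4, 81.1, 66.0]
tool_rot: [-179.7, 0.0, 90.1]
wrist_force: [0.2, -0.2, -1.8]
opening: 21.2
grasp_force: 59.0
clock: 17.43
eef_pos: [490.4, 81.7, 42.5]
tool_rot: [180.0, -0.0, 90.0]
wrist_force: [0.1, -0.6, -2.4]
opening: 21.3
grasp_force: 59.0
```

```bash
python3 -m inch '[[[0,0,0.05,0,0],[0,0,0.05,0,0],[0,0,0.05,0,0.3],[0,0,0.05,0,0.6],[0,0,0.05,0,1]]]'
python3 -m inch '[[[0,0,0,0,1],[0,0,0,0,1],[0,0,0,0,1],[0,0,0,0,1],[0,0,0,0,1]]]'
python3 -m inch '[[[0,0,-2,0,1],[0,0,-5,0,1],[0,0,-8,0,1],[0,0,-11,0,1],[0,0,-11,0,1]]]'
python3 -m inch '[[[-2.5,2.6,0,0,1],[-5,5.2,0,0,1],[-8,8.3,0,0,1],[-11,11.4,0,0,1],[-13.2,13.7,0,0,1]]]'
python3 -m inch '[[[0,0,1,6,1],[0,0,3,12.3,1],[0,0,5,12.3,1],[0,0,7,12.3,1],[0,0,7,12.3,1]]]'
python3 -m inch '[[[0,0,0,0,1],[0,0,0,0,1]]]'
python3 - <<'E'
from h import *
print(camera_info("wrist"),sense()["eef_pos"])
cv2.imwrite("pics/w6.png",get_image("wrist")[:,:,::-1])
E
```

```text
clock: 17.85
eef_pos: [490.3, 81.5, 41.9]
tool_rot: [180.0, -0.0, 90.0]
wrist_force: [-0.1, 0.3, -0.3]
opening: 49.0
grasp_force: 0.0
clock: 18.27
eef_pos: [490.0, 81.5, 41.6]
tool_rot: [-180.0, -0.0, 90.0]
wrist_force: [-0.2, 0.3, 0.4]
opening: 85.5
grasp_force: 0.0
clock: 18.68
eef_pos: [492.3, 82.8, 156.4]
tool_rot: [179.6, -0.1, 90.0]
wrist_force: [-0.3, 0.1, 0.3]
opening: 85.5
grasp_force: 0.0
clock: 19.1
eef_pos: [628.5, -53.7, 151.1]
tool_rot: [180.0, 0.1, 89.9]
wrist_force: [0.8, 0.5, -0.0]
opening: 85.4
grasp_force: 0.0
clock: 19.52
eef_pos: [624.6, -51.0, 77.5]
tool_rot: [-179.6, 0.1, 77.7]
wrist_force: [-0.9, 0.0, -0.7]
opening: 85.4
grasp_force: 0.0
clock: 19.68
eef_pos: [627.5, -50.3, 82.4]
tool_rot: [180.0, -0.0, 77.7]
wrist_force: [0.9, 0.2, 1.4]
opening: 85.3
grasp_force: 0.0
{'mtx': array([[417.50971599,   0.        , 322.75597641],
       [  0.        , 417.50971599, 238.03181414],
       [  0.        ,   0.        ,   1.        ]]), 'k1': -0.020772462290002562, 'xyz': array([641.58910706,  14.6429013 , 207.46906165]), 'rotation': array([-15.28100516,  -0.05847611, -12.24359034])} [627.46498988 -50.28586075  82.42791426]
```

View pics/w6.png

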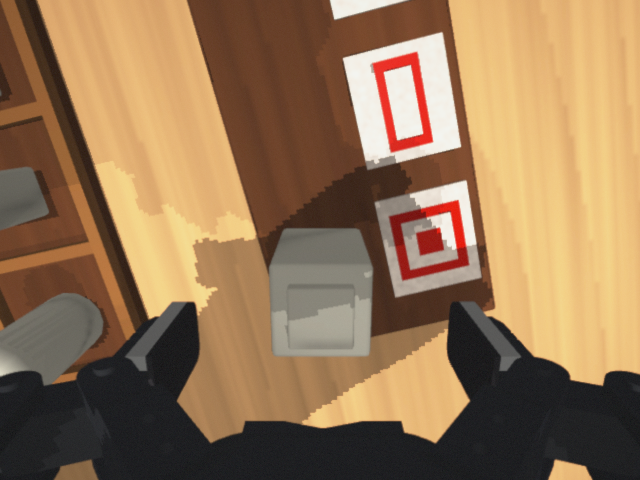

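The square seal is squared to the view, top centred at (321,312) between the pads. The slim and round seals are in the rack at the left. I'll descend and grip.

```bash
python3 -m inch '[[[0,0,2,0,1],[0,0,4,0,1],[0,0,4,0,1],[0,0,4,0,0],[0,0,4,0,0]]]'
python3 -m inch '[[[0,0,0,0,0],[0,0,0,0,0],[0,0,0,0,0],[0,0,0,0,0],[0,0,0,0,0]]]'
python3 -m inch '[[[0,0,0,0,0],[0,0,0,0,0],[0,0,0,0,0]]]'
```

```text
clock: 20.15
eef_pos: [627.9, -50.3, 43.1]
tool_rot: [179.9, -0.0, 77.7]
wrist_force: [0.0, -0.8, -0.1]
opening: 63.7
grasp_force: 0.0
clock: 20.57
eef_pos: [627.8, -50.4, 43.1]
tool_rot: [179.9, -0.0, 77.7]
wrist_force: [-1.6, -0.2, 6.6]
opening: 37.3
grasp_force: 60.9
clock: 20.82
eef_pos: [627.8, -50.4, 43.1]
tool_rot: [179.9, -0.0, 77.7]
wrist_force: [-0.6, -0.7, 6.6]
opening: 37.3
grasp_force: 60.9
```

```bash
python3 -m inch '[[[0,0,-1.5,0,0],[0,0,-4,0,0],[0,0,-7,0,0],[0,0,-10,0,0],[0,0,-12,0,0]]]'
python3 -m inch '[[[0,0,0,-4,0],[0,0,0,-9,0],[0,0,0,-12.3,0],[0,0,0,-12.3,0]]]'
python3 -m inch '[[[2,-1.4,0,0,0],[4.5,-3.1,0,0,0],[7,-4.8,0,0,0],[9,-6.2,0,0,0],[11,-7.6,0,0,0]]]'
python3 -m inch '[[[2.5,-1.7,0,0,0],[5,-3.5,0,0,0],[7.5,-5.2,0,0,0],[8.8,-6.1,0,0,0],[8.8,-6.1,0,0,0]]]'
python3 -m inch '[[[0,0,2,0,0],[0,0,5,0,0],[0,0,8,0,0],[0,0,9.5,0,0],[0,0,9.5,0,0]]]'
python3 -m inch '[[[0,0,1.5,0,0],[0,0,2.6,0,0],[0,0,2.6,0,0],[0,0,2.6,0,0]]]'
```

```text
clock: 21.23
eef_pos: [627.6, -50.2, 164.7]
tool_rot: [179.9, -0.0, 77.7]
wrist_force: [1.6, 0.1, -1.9]
opening: 37.5
grasp_force: 60.4
clock: 21.57
eef_pos: [626.9, -50.8, 161.8]
tool_rot: [-180.0, 0.0, 90.1]
wrist_force: [0.3, -0.2, -1.6]
opening: 37.5
grasp_force: 60.4
clock: 21.98
eef_pos: [550.0, 60.6, 161.8]
tool_rot: [-180.0, -0.0, 89.9]
wrist_force: [0.6, 0.1, -2.8]
opening: 37.5
grasp_force: 60.6
clock: 22.4
eef_pos: [487.5, 151.6, 162.4]
tool_rot: [180.0, -0.1, 90.2]
wrist_force: [0.4, -0.1, -1.7]
opening: 37.5
grasp_force: 60.6
clock: 22.82
eef_pos: [488.7, 145.9, 63.7]
tool_rot: [-179.7, 0.1, 89.9]
wrist_force: [-0.2, -0.2, -1.9]
opening: 37.7
grasp_force: 60.6
clock: 23.15
eef_pos: [490.6, 147.4, 41.0]
tool_rot: [180.0, 0.0, 89.9]
wrist_force: [0.9, 0.7, -1.7]
opening: 37.7
grasp_force: 60.6
```

```bash
python3 -m inch '[[[0,0,0.05,0,0],[0,0,0.05,0,0],[0,0,0.05,0,0.3],[0,0,0.05,0,0.6],[0,0,0.05,0,1]]]'
python3 -m inch '[[[0,0,0,0,1],[0,0,0,0,1],[0,0,0,0,1],[0,0,0,0,1],[0,0,0,0,1]]]'
python3 -m inch '[[[0,0,-2,0,1],[0,0,-5,0,1],[0,0,-8,0,1],[0,0,-11,0,1],[0,0,-14,0,1]]]'
python3 -m inch '[[[-2,0,-2,0,1],[-5,0,-4,0,1],[-8,0,-6,0,1],[-10,0,-8,0,1],[-10,0,-8,0,1]]]'
python3 -m inch '[[[0,0,0,0,1],[0,0,0,0,1],[0,0,0,0,1]]]'
python3 - <<'E'
from h import *
cv2.imwrite("pics/w7.png",get_image("wrist")[:,:,::-1])
cv2.imwrite("pics/s7.png",get_image("scene")[:,:,::-1])
E
```

```text
clock: 23.57
eef_pos: [490.3, 147.5, 40.4]
tool_rot: [180.0, -0.0, 90.0]
wrist_force: [-0.7, 0.5, 0.7]
opening: 60.4
grasp_force: 0.0
clock: 23.98
eef_pos: [490.1, 147.5, 40.1]
tool_rot: [180.0, -0.0, 90.0]
wrist_force: [-0.0, -0.6, 0.9]
opening: 85.5
grasp_force: 0.0
clock: 24.4
eef_pos: [489.6, 147.5, 181.4]
tool_rot: [-180.0, -0.0, 90.0]
wrist_force: [0.3, -0.2, 0.2]
opening: 85.2
grasp_force: 0.0
clock: 24.82
eef_pos: [491.6, 43.1, 262.8]
tool_rot: [179.8, 0.1, 89.6]
wrist_force: [1.3, -0.0, -0.2]
opening: 84.9
grasp_force: 0.0
clock: 25.07
eef_pos: [489.5, 48.6, 259.4]
tool_rot: [-179.9, -0.0, 90.1]
wrist_force: [0.3, -0.5, -0.3]
opening: 85.5
grasp_force: 0.0
```

View pics/w7.png

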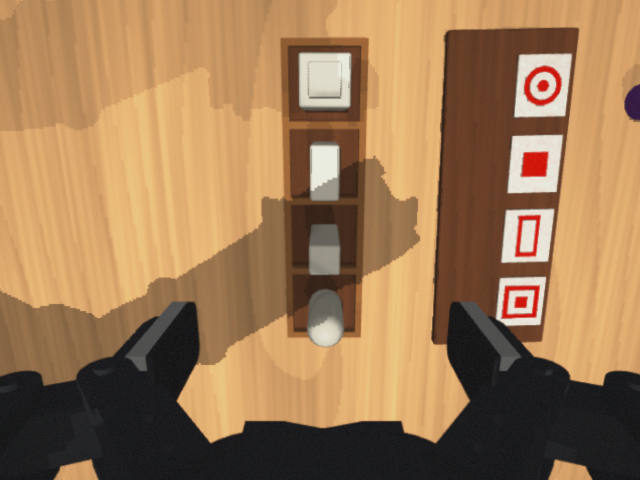

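View pics/s7.png

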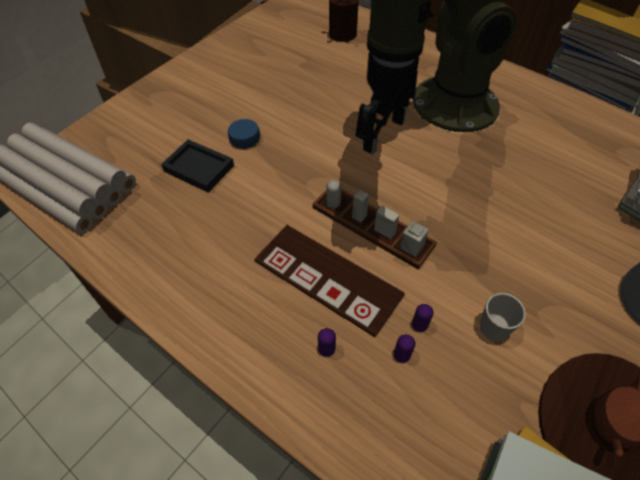

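All four seals stand upright in the rack. In the wrist view, left to right, they are square (325,80), slab (325,172), slim (325,250) and round (325,318). In the scene view the cup (502,318), jar (244,133) and inkstone (198,165) have not moved.

```bash
python3 -c "from bench import *;print(sign_off())"
```

```text
the job is handed in; nothing more can be done
None
```

The four seals stand upright in the rack in reverse order (round rightmost, then slim, slab and square), the cup, jar and inkstone are unmoved, and I handed the job in at about 25 s on the robot's clock.

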